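# Balance a resin specimen on a domed stand and bring up the stage light

## Robot

A 6-joint arm with a two-finger parallel gripper is mounted at the origin on the work surface. World frame = base frame: x ahead of the robot, y to its left, z up, the work surface at z = 0. Lengths are in m, angles in degrees, forces in N, time in s.
With the tool pointing down it reaches from about 0.325 to 0.85 m from the base axis. Payload 15.5 kg.
Tool frame: the origin (TCP) lies midway between the tips of the shut fingers; the grasp point (between the pads) lies 19 mm behind it; y points along the fingers, x is the direction in which the jaws open and shut, and the axes are right-handed (so a half turn about y gives the same grasp; the last joint's range is limited). The gripper opens to 91 mm and grips with 3 to 60 N. Pads are 32 mm wide; open, the fingers measure 118 mm over their backs; the gripper's body (76 mm by 178 mm) begins 60 mm behind the grasp point.
Start: joints at [65.69, 28.281, 77.091, -0, 74.628, -5.472], TCP at [0.202, 0.592, 0.214] pointing down, gripper open.
Joint ranges: [-166.48, 166.48], [-47.26, 123.95], [12.59, 153.08], [-70.14, 250.14], [6.76, 159.57], [-176.63, 176.63]. Speed limits (degrees/s): [108.29, 108.29, 147.25, 172.46, 172.46, 172.46].

## Interface

Orientations are given as a 3x3 rotation matrix whose columns are the frame's x, y, z axes.
In Python, from bench import ctrl gives the robot as it stands. The module is installed in compiled form; this text tells all that it offers. Calls block until the motion is done:
- ctrl.goto(position, orientation): joint-space move of the TCP to a pose.
- ctrl.move_l(position, vel=0.15, ori=None, contact_N=None): straight line of the TCP; ori=None keeps the orientation; vel is the mean speed in m/s. With contact_N (N) it stops when the force on the tool has changed by that much, and returns True; else False.
- ctrl.movej(angles): joint-space move.
- ctrl.command_gripper(opening): opening from 0.0 (shut) to 1.0 (fully open); the grip force is fixed at half the most; returns when the fingers have stopped.
- ctrl.sleep(seconds).
- ctrl.ik(position, orientation): joint angles nearest the present ones, or None.
- ctrl.read_camera(name): name is "scene" or "top" or "wrist"; returns the picture (400x640x3 uint8, blue, green, red); there is no depth.
- ctrl.camera_params(name): a dict with "fx", "fy", "cx", "cy" (pixels), "pose" (4x4, takes a point from camera to world coordinates); the wrist camera has in their place "T_tool_cam" (4x4, takes a point from camera to tool coordinates, whose origin is the TCP and whose axes are the tool frame's). Camera axes: x right, y up, looking along -z (the intrinsics and any distortion apply to the point x, -y, -z); pixel columns grow to the right and rows downward; lengths in m; the calibration is good to about 2 mm. A picture is of the moment at which its call begins: read the wrist's pose just before it. camera_params takes no time and is no camera call.
A pose or a line that the arm cannot do raises ctrl.MotionError and nothing moves.
- ctrl.sign_off(): hands the job in, once; it reports no verdict.
Readings, each from a call of its own:
- ctrl.current_t(): time.
- ctrl.current_q(): joint angles.
- ctrl.current_dq(): joint speeds.
- ctrl.current_effort(): joint torques, N m.
- ctrl.current_tool_pos(): TCP position.
- ctrl.current_eef_rot(): TCP orientation.
- ctrl.current_contact_force(): force on the tool from outside, world axes, zero at the start.
- ctrl.current_wrist_torque(): the same for the moment, N m.
- ctrl.current_grip_width(): opening from 0.0 (shut) to 1.0 (fully open).
Only numpy, scipy, OpenCV 4.12 (cv2) and the standard library are available. Lean on these libraries where they do the work, as an engineer would, in place of code of your own. Each camera call takes 0.05 s, during which the arm holds its last target. There are 200 camera calls.

## Task

On the loading stage of the microscope bench, slide the white domed stand square and fully home against both metal stops of the stage. Then take the amber resin block from the mat and balance it on its flat underside, about level and centred, on the very top of the dome, without dropping it and with the stand still home against both stops. Last, push the orange dimmer of the lamp box all the way up to its yellow-mark end; leave the other blocks and the things around where they are.

Things in the scene. Friction and masses are not known exactly. Their poses are not given: they have to be found in the camera images.
- stage: Fixed black loading stage: a slab 230 x 230 x 14 mm on the bench, turned by up to 0.2 rad. Origin: centre of its underside; z up; top face at z = 14 mm of its frame. Two aluminium stop bars, 12 mm wide and 8 mm high, lie on it along its side away from the robot (+x) and its side on the robot's left (+y). Only the stand is on it.
- far_stop (a point): Middle of the inner face of the far stop bar, 4 mm above the stage's top face: this flat face is at x = +90 mm of the stage's frame and runs along the stage's y, from -90 to +100 mm.
- left_stop (a point): Middle of the inner face of the left stop bar, 4 mm above the stage's top face: this flat face is at y = +90 mm of the stage's frame and runs along the stage's x, from -88 to +90 mm.
- stand: Loose domed stand on the stage, about 0.45 kg: aluminium base plate 84 x 84 x 12 mm, on it a white round post of 64 mm diameter whose top is a smooth half ball of 32 mm radius. Origin: centre of its underside; z up, x and y along the base's sides. It starts 35 to 85 mm short of both stops, turned up to 0.3 rad to the stage. Home: origin at x = y = 48 mm, z = 14 mm of the stage's frame.
- dome_top (a point): Highest point of the stand's dome, on the stand's axis, 64.5 mm above its underside. The stand slides on the stage with a friction of a few newtons; push it low, on its base plate.
- amber_block: Specimen: loose amber (orange-yellow) resin block, dark beetle on its upper face, 46 x 28 x 14 mm (x, y, z), about 30 g, flat on the mat in a row with two other blocks, in any of three places at least 80 mm apart. Origin: centre of its underside; z up. Grip it across its 28 mm. On the dome it rocks until its weight is over the contact: each mm off the top tilts it about 0.04 rad.
- green_block: The same block in green resin; leave it lying.
- blue_block: The same block in blue resin; leave it lying.
- mat: Fixed black rubber mat 260 x 120 x 3 mm (x, y, z) on the robot's right, on which the three blocks lie in a row along its x. Origin: centre of its underside.
- lampbox: Fixed white lamp box 90 x 180 x 45 mm (x, y, z) with a blue band, on the robot's left. Origin: centre of its underside; its y axis points roughly away from the robot. On its top a black track 40 x 120 x 14 mm (x, y, z) along y carries the dimmer; a yellow mark is on its top near the +y end, a green lamp near the -y end.
- dimmer (a joint): Position of the orange dimmer along the box's +y, in m: 0 = down (end next to the robot), 0.07 = all the way up (end away from the robot, by the yellow mark). It starts at 0 to 0.025, slides against about 1.5 N and stays where it is left.
- dimmer_top (a point): Centre of the top of the orange dimmer grip, which is 28 x 20 x 40 mm (x, y, z of the box) and whose top is 99.5 mm above the bench; it moves along the box's y as the dimmer slides.
- wellplate: Loose well plate 127 x 85 x 20 mm at the far side of the bench; leave it. Origin: centre of its underside.
- dish: Loose glass dish, 70 mm across, 16 mm high, at the far side; leave it. Origin: centre of its underside.
- redcap: Loose white jar with a red cap, 64 mm across, 100 mm high, far left; leave it. Origin: centre of its underside.
- vial: Loose small amber glass vial with a black cap, 36 mm across, 60 mm high, near left; leave it. Origin: centre of its underside.
- slidebox: Loose blue slide box 100 x 85 x 30 mm, far right; leave it. Origin: centre of its underside.
- paintbrush: Loose fine brush with blue handle, 150 mm long, 8 mm thick, near the robot; leave it. Origin: on its underside, near the middle of its length.
There are look-alikes about, which are no part of the job. Of the things that look like the lampbox, the smaller one is meant.

How it is judged:
By the outcome, as a careful person would: the job done as asked, in the order asked, and still so for the second after the job is handed in, with the robot touching nothing.
It also fails if it takes over 72 s, if anything falls off the work surface, if the arm or the gripper's body presses on something with over 40 N, if the wrist force passes 120 N, or if a joint passes its speed limit or range.

## Working session

There is one attempt and no reset: what is moved stays moved. The work goes in short steps, each a Python script; the robot and the scene stay as the last script left them, time stands still between calls to the robot, and variables do not carry over. Pictures are saved under pics/ and viewed, about 8 in all and at most 12, crops included, and the job is handed in when it is done.

```bash
mkdir -p pics
python3 - <<'E'
from bench import ctrl
import cv2,numpy as np
np.set_printoptions(precision=4,suppress=True)
for n in ["scene","top","wrist"]:
    cv2.imwrite(f"pics/{n}0.png",ctrl.read_camera(n)); print(n,ctrl.camera_params(n))
print(ctrl.current_t(),ctrl.current_eef_rot())
E
```

```text
scene {'fx': 500.5701223479291, 'fy': 500.5701223479291, 'cx': 318.21206065878664, 'cy': 193.52423733011312, 'pose': array([[ 0.5392, -0.5519,  0.6361,  1.3258],
       [ 0.8421,  0.3413, -0.4176, -0.4733],
       [ 0.0134,  0.7609,  0.6488,  0.9108],
       [ 0.    ,  0.    ,  0.    ,  1.    ]])}
top {'fx': 432.48494592347987, 'fy': 432.48494592347987, 'cx': 317.4677361889624, 'cy': 204.5542108767058, 'pose': array([[-0.0243,  0.9972, -0.0711,  0.4109],
       [-0.9997, -0.0249, -0.0077,  0.0576],
       [-0.0094,  0.0709,  0.9974,  1.3341],
       [ 0.    ,  0.    ,  0.    ,  1.    ]])}
wrist {'fx': 314.1231491674518, 'fy': 314.1231491674518, 'cx': 315.5320383290037, 'cy': 194.11704853382938, 'T_tool_cam': array([[ 1.    , -0.0012, -0.0002,  0.0009],
       [ 0.0001,  0.2657, -0.9641, -0.171 ],
       [ 0.0012,  0.9641,  0.2657,  0.0739],
       [ 0.    ,  0.    ,  0.    ,  1.    ]])}
0.15 [[ 0.3229 -0.0004 -0.9464]
 [ 0.9464 -0.0008  0.3229]
 [-0.0009 -1.      0.0001]]
```

View pics/top0.png

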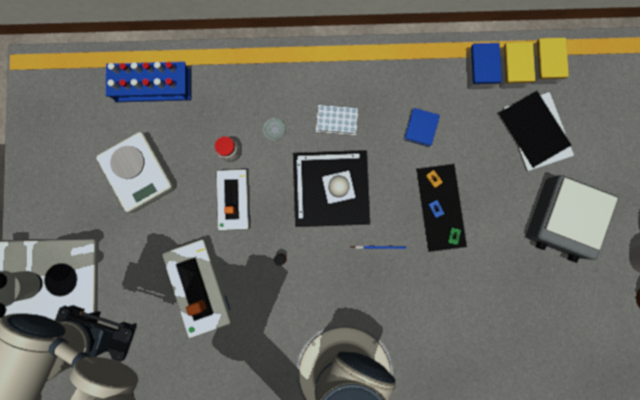

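View pics/scene0.png

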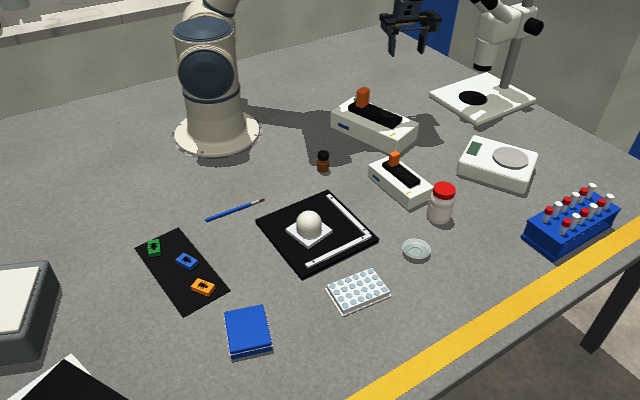

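Top view: the stage is centred near (332,188) with the white stand at (339,186). Lamp box candidates are the small one at (232,199) and a larger look-alike at (196,287); I choose the small one. Amber candidates are the orange block at (434,178), the blue block at (437,209), the green block at (455,236) and the amber vial at (280,258); I choose (434,178).

```bash
cat > h.py <<'E'
from bench import ctrl
import cv2,numpy as np
np.set_printoptions(precision=4,suppress=True)
def R(deg):
    a=np.deg2rad(deg);c,s=np.cos(a),np.sin(a)
    return np.array([[c,0,-s],[s,0,c],[0,-1,0.]])
def shot(name,fn=None):
    p=ctrl.camera_params(name)
    if name=="wrist":
        T=np.eye(4);T[:3,:3]=ctrl.current_eef_rot();T[:3,3]=ctrl.current_tool_pos();p["pose"]=T@p["T_tool_cam"]
    im=ctrl.read_camera(name)
    if fn: cv2.imwrite("pics/"+fn+".png",im); np.save("pics/"+fn+".npy",p["pose"])
    return im,p
def ray(px,p,z):
    px=np.atleast_2d(np.asarray(px,float))
    d=np.c_[(px[:,0]-p["cx"])/p["fx"],-(px[:,1]-p["cy"])/p["fy"],-np.ones(len(px))]@p["pose"][:3,:3].T
    o=p["pose"][:3,3]
    return (o+d*((z-o[2])/d[:,2])[:,None])[:,:2]
def proj(P,p):
    c=(np.atleast_2d(P)-p["pose"][:3,3])@p["pose"][:3,:3]
    return np.c_[p["cx"]-p["fx"]*c[:,0]/c[:,2],p["cy"]+p["fy"]*c[:,1]/c[:,2]]
def blobs(im,lo,hi,amin=20):
    m=cv2.inRange(cv2.cvtColor(im,cv2.COLOR_BGR2HSV),lo,hi)
    c,_=cv2.findContours(m,cv2.RETR_EXTERNAL,cv2.CHAIN_APPROX_NONE)
    return sorted([k for k in c if cv2.contourArea(k)>amin],key=cv2.contourArea,reverse=True)
E
python3 - <<'E'
from h import *
p=ctrl.camera_params("top")
for n,px,z in [("stage",(332,188),.014),("dome",(339,186),.07),("amber",(434,178),.017),("blue",(437,209),.017),("green",(455,236),.017),("boxdimmer",(230,210),.0995),("boxfar",(232,170),.045),("boxnear",(234,229),.045),("vial",(280,258),.05),("redcap",(226,147),.1)]:
    print(n,ray(px,p,z))
s=ray((336,187),p,.014)[0]
def look(xy,a,h,fn):
    # put TCP over xy
    ctrl.goto([xy[0],xy[1],h],R(a)); shot("wrist",fn)
look([s[0]-.02,s[1]],90,.2,"w_stage")
b=ray((434,178),p,.017)[0]; look(b-[.0,0],90,.16,"w_blk")
print(ctrl.current_t())
cv2.imwrite("pics/v1.png",np.vstack([cv2.resize(cv2.imread("pics/w_stage.png")[40:,100:540],None,fx=.83,fy=.83),cv2.resize(cv2.imread("pics/w_blk.png")[40:,100:540],None,fx=.83,fy=.83)]))
E
```

```text
stage [[0.5547 0.0219]]
dome [[0.554  0.0027]]
amber [[ 0.5772 -0.2906]]
blue [[ 0.4821 -0.2956]]
green [[ 0.3989 -0.3464]]
boxdimmer [[0.4895 0.318 ]]
boxfar [[0.6134 0.3222]]
boxnear [[0.4359 0.3181]]
vial [[0.347  0.1819]]
redcap [[0.6724 0.3277]]
3.8083
```

View pics/v1.png

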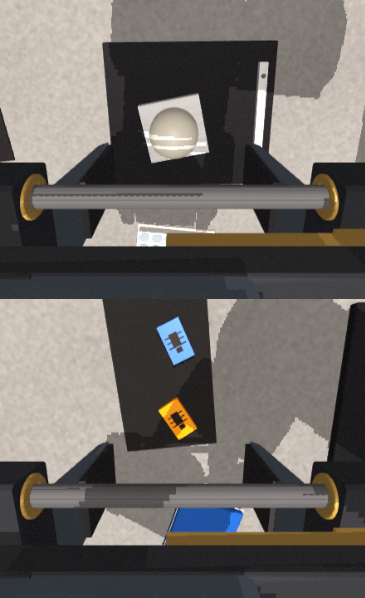

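The wrist picture shows the stand at crop (173,130) and the left stop at (263,105). The far stop is hidden behind the gripper. The amber block, with its beetle on top, is at (177,418) and confirmed as my choice. I'll look at the stage again from further out.

Run:
```python
from h import *
im=cv2.imread("pics/w_blk.png");p=ctrl.camera_params("wrist");p["pose"]=np.load("pics/w_blk.npy")
for c in blobs(im,(10,150,120),(28,255,255),100)[:3]:
    r=cv2.minAreaRect((ray(c.reshape(-1,2),p,.017)*1000).astype(np.float32)); print("amber",r)
ctrl.goto([.63,.02,.22],R(90)); im,p=shot("wrist","w_stage2")
m=cv2.inRange(cv2.cvtColor(im,cv2.COLOR_BGR2HSV),(0,0,150),(180,60,255))
cs,_=cv2.findContours(m,cv2.RETR_EXTERNAL,cv2.CHAIN_APPROX_NONE)
for c in cs:
    if cv2.contourArea(c)>150: print(cv2.boundingRect(c),cv2.minAreaRect((ray(c.reshape(-1,2),p,.022)*1000).astype(np.float32)))
print(ctrl.current_t())
```

```text
amber ((580.1959228515625, -290.47418212890625), (47.63473129272461, 28.690706253051758), 33.90035629272461)
amber ((746.4572143554688, -204.8336181640625), (4.374835014343262, 201.12315368652344), 0.6754547953605652)
amber ((740.1986694335938, -40.370052337646484), (6.782038688659668, 65.13485717773438), 0.1086459532380104)
(200, 292, 218, 45) ((825.95703125, 8.379653930664062), (69.29039764404297, 299.677978515625), 0.9828963279724121)
(258, 240, 95, 22) ((732.8895263671875, 5.7942657470703125), (29.349790573120117, 121.35222625732422), 0.047295790165662766)
(276, 209, 67, 5) ((679.4907836914062, 11.394838333129883), (5.2040276527404785, 81.67733001708984), 0.0430755615234375)
(257, 67, 88, 89) ((561.7264404296875, 3.45245361328125), (83.92281341552734, 83.99718475341797), 11.520411491394043)
(249, 25, 168, 173) ((567.2951049804688, 32.478843688964844), (188.91810607910156, 190.71339416503906), 0.7042615413665771)
(364, 0, 276, 262) ((597.5587158203125, 220.14244079589844), (290.652099609375, 343.0988464355469), 14.746323585510254)
(0, 0, 243, 262) ((596.7182006835938, -227.75962829589844), (316.4814758300781, 300.80841064453125), 89.25205993652344)
5.075
```

View pics/w_stage2.png

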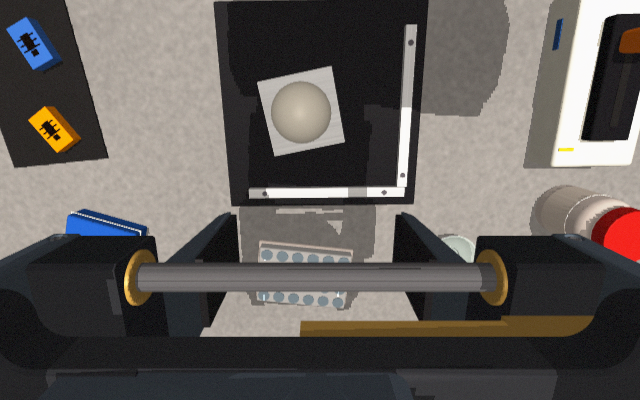

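The picture shows the stage with the far stop at row about 190, cols 250-405, the left stop at col about 405, rows 25-187, and the stand at (301,112). I'll fit the inner edges of both stops.

Run:
```python
from h import *
im=cv2.imread("pics/w_stage2.png");p=ctrl.camera_params("wrist");p["pose"]=np.load("pics/w_stage2.npy")
m=cv2.inRange(cv2.cvtColor(im,cv2.COLOR_BGR2HSV),(0,0,150),(180,60,255))>0
print(im[180:200,320].mean(1).astype(int),im[100,396:420].mean(1).astype(int))
far=[(c,170+np.argmax(m[170:205,c])-.5) for c in range(256,392)]
lef=[(385+np.argmax(m[r,385:425])-.5,r) for r in range(32,178)]
fo=[(c,204-np.argmax(m[170:205,c][::-1])+.5) for c in range(256,392)]
L={}
for n,pts,z in [("far",far,.014),("left",lef,.014),("farouter",fo,.022)]:
    w=ray(pts,p,z); v=cv2.fitLine((w*1000).astype(np.float32),cv2.DIST_HUBER,0,.01,.01).ravel(); L[n]=v;print(n,v,np.rad2deg(np.arctan2(v[1],v[0])))
```

```text
[ 18  27  22  24  21  24  56 106 207 249 249 247 248 246 245 244 244 217
  40  37] [ 28  26  24  29  71  85 166 169 171 175 175 173 169 171 168 171  61  26
  25  24  26  26  21  26]
far [  0.0116  -0.9999 651.2956  26.3479] -89.33298
left [  1.       0.01   554.3851 118.3118] 0.57047164
farouter [  0.011   -0.9999 661.6172  30.183 ] -89.36705
```

```bash
cat > push.py <<'E'
from h import *
PH=.62; ux=np.array([np.cos(np.deg2rad(PH)),np.sin(np.deg2rad(PH)),0]);uy=np.array([-ux[1],ux[0],0])
def push(start,u,a,dist,N,vel=.05,z=.019):
    s=np.array([start[0],start[1],z])
    ctrl.goto(s+[0,0,.10],R(a)); ctrl.move_l(s,vel=.2)
    hit=ctrl.move_l(s+u*dist,vel=vel,contact_N=N)
    print(hit,ctrl.current_tool_pos(),ctrl.current_contact_force(),ctrl.current_t())
    return hit
def leave(u):
    q=np.array(ctrl.current_tool_pos()); ctrl.move_l(q-u*.03,vel=.2); ctrl.move_l(q-u*.03+[0,0,.10],vel=.3)
E
python3 - <<'E'
from push import *
ctrl.command_gripper(.4)
print(ctrl.ik([.607,-.078,.1],R(PH)),ctrl.ik([.607,-.078,.1],R(PH+180)))
push([.475,.0035],ux,90+PH,.095,12); leave(ux)
shot("wrist","after_x")
a=PH if ctrl.ik([.607,-.078,.1],R(PH)) is not None else PH+180
push([.607,-.08],uy,a,.12,12); leave(uy)
shot("top","top1")
E
```

```text
[-12.9112  34.4127  86.0044  -0.      59.5829 -13.5312] [-12.9112  34.4127  86.0044  -0.      59.5829 166.4688]
True [0.5473 0.0043 0.0184] [-2.1491  0.4667  1.2924] 8.7667
True [0.6059 0.0148 0.019 ] [-0.3102 -7.3984  4.8192] 13.3
```

Run:
```python
from push import *
push([.515,.0735],ux,90+PH,.05,18,.03); leave(ux)
push([.607,-.02],uy,PH,.05,18,.03); leave(uy)
ctrl.goto([.68,.055,.2],R(90)); im,p=shot("wrist","w_home"); 
cv2.imwrite("pics/v_home.png",cv2.resize(im[20:260,200:520],None,fx=2,fy=2,interpolation=cv2.INTER_CUBIC)); print(ctrl.current_t())
```

```text
True [0.5464 0.0738 0.0184] [0.3273 0.1737 0.4273] 17.1917
True [0.6067 0.0148 0.019 ] [-0.0393 -7.2218  4.6602] 21.075
23.2583
```

View pics/v_home.png

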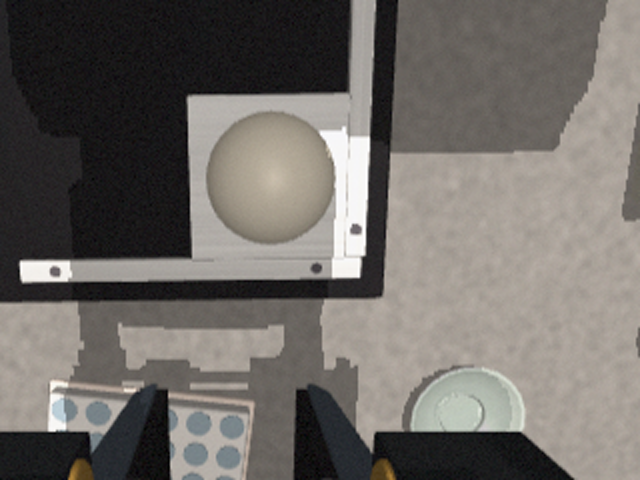

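The stand sits square with its edges flush against both bars, and the dome is at crop (271,178). Next is the block: close look, grasp, then view the dome in the same tool orientation so camera bias cancels.

```bash
cat > vis.py <<'E'
from push import *
def dome(im,p,guess):
    # beige (b<r) pixels near the expected spot
    c=proj([[guess[0],guess[1],.0465]],p)[0]
    d=im[...,2].astype(int)-im[...,0]; m=((d>12)*255).astype(np.uint8)
    k=np.zeros_like(m); cv2.circle(k,(int(c[0]),int(c[1])),48,255,-1); m=cv2.morphologyEx(m&k,cv2.MORPH_OPEN,np.ones((5,5),np.uint8))
    cs,_=cv2.findContours(m,cv2.RETR_EXTERNAL,cv2.CHAIN_APPROX_NONE); q=max(cs,key=cv2.contourArea)
    e=cv2.fitEllipse(cv2.convexHull(q)); return e,ray(e[0],p,.0465)[0]
def amber(im,p,z):
    out=[]
    for c in blobs(im,(10,150,120),(28,255,255),150):
        w=(ray(c.reshape(-1,2),p,z)*1000).astype(np.float32); r=cv2.minAreaRect(w)
        if max(r[1])<60: out.append(r)
    return out
E
python3 - <<'E'
from vis import *
im=cv2.imread("pics/w_home.png");p=ctrl.camera_params("wrist");p["pose"]=np.load("pics/w_home.npy")
print("dome",dome(im,p,[.607,.0747]))
ctrl.command_gripper(.5)
a=123.9
for z in (a,a-180): print(ctrl.ik([.64,-.25,.17],R(z)))
b=np.array([.5802,-.2905]); zt=R(a)[:2,2]
ctrl.goto([*(b-zt*.073),.17],R(a)); im,p=shot("wrist","w_blk2")
print(amber(im,p,.017),ctrl.current_t(),ctrl.current_tool_pos())
E
```

```text
dome (((334.9960021972656, 108.3392105102539), (64.05956268310547, 66.46334838867188), 15.037734031677246), array([0.6063, 0.0748]))
[ -26.3131   35.6019   70.3806    0.       74.0175 -150.2131]
[-26.3131  35.6019  70.3806  -0.      74.0175  29.7869]
[((580.426513671875, -290.6954650878906), (46.001529693603516, 27.935619354248047), 33.95323944091797), ((670.3827514648438, 22.651657104492188), (47.14997863769531, 16.167667388916016), 87.88507080078125)] 24.8583 [ 0.6413 -0.2487  0.1702]
```

Run:
```python
from vis import *
a=123.95; b=np.array([.5804,-.2907])
ctrl.goto([*b,.06],R(a)); ctrl.move_l([*b,.0065],vel=.1)
ctrl.command_gripper(0.); print(ctrl.current_grip_width()*91,ctrl.current_tool_pos(),ctrl.current_contact_force())
ctrl.move_l([*b,.17],vel=.2)
zt=R(a)[:2,2]; d=np.array([.6063,.0748]); 
ctrl.goto([*(d-zt*.073),.2],R(a)); im,p=shot("wrist","w_dome2")
print(dome(im,p,d),ctrl.current_tool_pos(),ctrl.current_t(),ctrl.current_grip_width()*91)
cv2.imwrite("pics/v_d2.png",im)
```

```text
27.826950865306856 [ 0.5807 -0.2909  0.0071] [-0.2887  0.6822  6.2297]
(((316.2192077636719, 108.73056030273438), (63.978240966796875, 65.729248046875), 179.6085968017578), array([0.6065, 0.0741])) [0.667  0.1142 0.1999] 29.1083 27.611413506870317
```

View pics/v_d2.png

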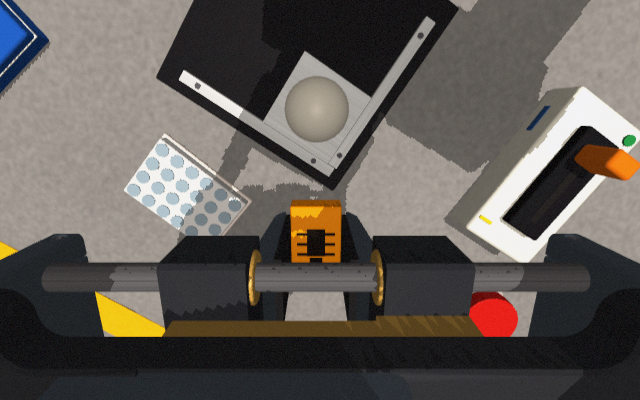

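The amber block (316,232) is held level and square between the fingers, and the dome is at (316,109).

Run:
```python
from vis import *
a=123.95; d=np.array([.6066,.0742])
ctrl.goto([*d,.13],R(a)); ctrl.move_l([*d,.088],vel=.1); ctrl.sleep(.3)
print(ctrl.current_tool_pos(),ctrl.current_contact_force())
h=ctrl.move_l([*d,.0815],vel=.01,contact_N=1.5)
print(h,ctrl.current_tool_pos(),ctrl.current_contact_force(),ctrl.current_t())
shot("scene","sc_place")
im,p=shot("wrist"); cv2.imwrite("pics/v_pl.png",np.vstack([cv2.resize(cv2.imread("pics/sc_place.png")[180:280,240:400],(640,400),interpolation=cv2.INTER_CUBIC)]))
```

```text
[0.6069 0.0742 0.0885] [ 0.6097 -0.0659 -1.1863]
True [0.6065 0.0742 0.0823] [-0.2033 -0.3758  5.5922] 31.0083
```

View pics/v_pl.png

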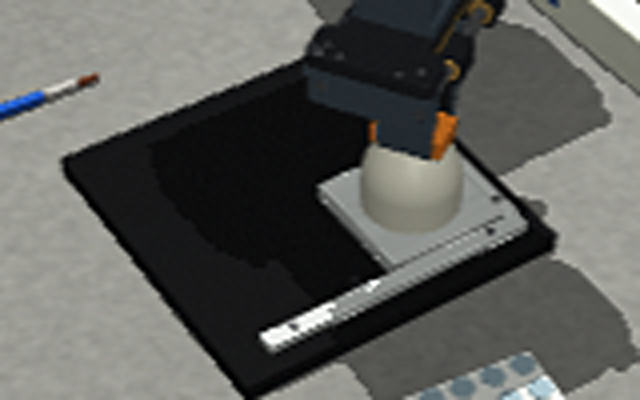

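The block is touching the dome (orange at (445,135)) at z=0.0823, as expected. Releasing it.

Run:
```python
from vis import *
a=123.95; d=np.array([.6066,.0742])
ctrl.command_gripper(.5); ctrl.sleep(.2)
ctrl.move_l([*d,.16],vel=.1); zt=R(a)[:2,2]
ctrl.goto([*(d-zt*.073),.25],R(a)); ctrl.sleep(.3)
im,p=shot("wrist","w_pl"); s,ps=shot("scene","sc_pl")
print([r for r in amber(im,p,.0925)],dome(im,p,d),ctrl.current_t())
c=proj([[*d,.0925]],p)[0].astype(int)
A=cv2.resize(im[max(c[1]-60,0):c[1]+60,c[0]-80:c[0]+80],(640,480)[:2],interpolation=cv2.INTER_CUBIC)
c=proj([[*d,.08]],ps)[0].astype(int)
B=cv2.resize(s[c[1]-40:c[1]+40,c[0]-50:c[0]+50],(400,320),interpolation=cv2.INTER_CUBIC)
A=cv2.resize(A,(400,300)); cv2.imwrite("pics/v_rel.png",np.hstack([A,B[:300]]))
```

```text
[((606.9852294921875, 74.135986328125), (45.0353889465332, 27.05732536315918), 33.34440612792969), ((907.3013305664062, -125.51904296875), (55.02178192138672, 39.261878967285156), 89.90375518798828), ((493.9747314453125, 327.6115417480469), (19.445276260375977, 28.899690628051758), 0.8095393180847168), ((924.666259765625, -5.945869445800781), (23.11571502685547, 33.6310920715332), 33.965240478515625)] (((315.69598388671875, 108.93221282958984), (55.43189239501953, 57.06962966918945), 2.5734198093414307), array([0.6065, 0.0742])) 33.6583
```

View pics/v_rel.png

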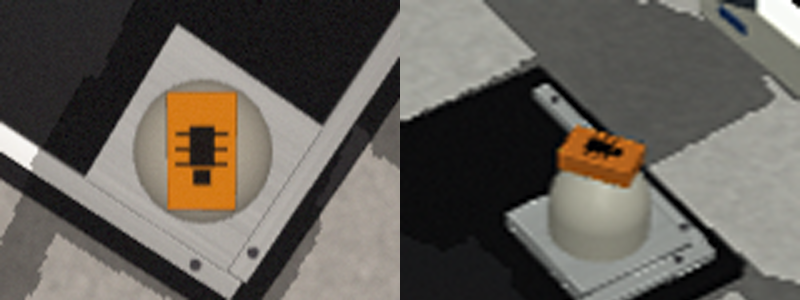

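The block sits level and centred on the dome (within about 0.5 mm), and the stand is still home. Now the dimmer.

Run:
```python
from vis import *
ctrl.goto([.50,.25,.25],R(90.8)); ctrl.command_gripper(0.)
ctrl.goto([.445+.06,.321,.21],R(90.8)); im,p=shot("wrist","w_dim")
for c in blobs(im,(3,150,100),(20,255,255),150)[:4]: print(cv2.boundingRect(c),cv2.minAreaRect((ray(c.reshape(-1,2),p,.0995)*1000).astype(np.float32)))
m=cv2.inRange(cv2.cvtColor(im,cv2.COLOR_BGR2HSV),(24,150,150),(36,255,255)); print(cv2.boundingRect(m))
print(ctrl.current_t())
```

```text
(107, 321, 176, 15) ((655.2693481445312, 197.2576904296875), (16.606922149658203, 184.60328674316406), 0.012053953483700752)
(304, 164, 30, 27) ((491.9616394042969, 324.68084716796875), (24.255826950073242, 26.706491470336914), 0.9696099162101746)
(406, 47, 25, 13)
35.8
```

View pics/w_dim.png

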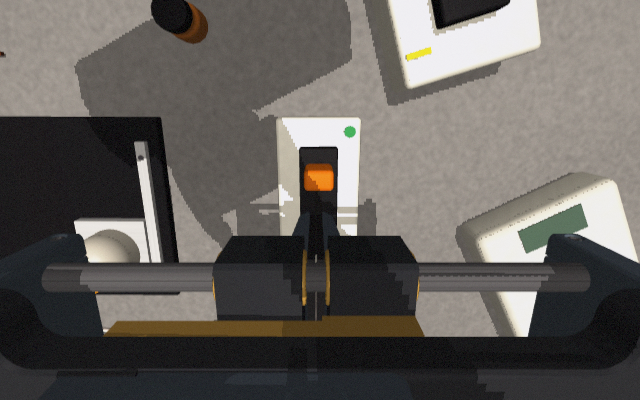

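The dimmer (319,177) is near the lamp-side end of the small box, at about (0.491, 0.3245). The green lamp (350,131) confirms the robot end.

Run:
```python
from vis import *
a=90.8; u=np.array([np.cos(np.deg2rad(.8)),np.sin(np.deg2rad(.8)),0]); s=np.array([.438,.3235,.078])
ctrl.goto(s+[0,0,.1],R(a)); ctrl.move_l(s,vel=.2)
h=ctrl.move_l(s+u*.13,vel=.06,contact_N=10); print(h,ctrl.current_tool_pos(),ctrl.current_contact_force(),ctrl.current_t())
q=np.array(ctrl.current_tool_pos()); ctrl.move_l(q-u*.04,vel=.2); ctrl.move_l(q-u*.04+[0,0,.15],vel=.3)
ctrl.goto([.57,.32,.25],R(a)); im,p=shot("wrist","w_dim2")
for c in blobs(im,(3,150,100),(20,255,255),150)[:4]: print(cv2.boundingRect(c),cv2.minAreaRect((ray(c.reshape(-1,2),p,.0995)*1000).astype(np.float32)))
ctrl.goto([.42,.25,.25],R(a))
im2,p2=shot("top","top_end"); sc,ps=shot("scene","sc_end")
print(ctrl.current_t())
# predicted level block in scene
d=np.array([.6066,.0742]);t=np.deg2rad(34);e=np.array([np.cos(t),np.sin(t)]);f=np.array([-e[1],e[0]])
V=np.array([[*(d+sx*.023*e+sy*.014*f),.0785+z] for sx in(-1,1) for sy in(-1,1) for z in(0,.014)])
H=cv2.convexHull(proj(V,ps).astype(np.float32)); print("pred",cv2.minAreaRect(H))
k=[c for c in blobs(sc,(5,150,60),(28,255,255),50) if abs(cv2.boundingRect(c)[0]-H[:,0,0].min())<12]
for c in k: print("seen",cv2.minAreaRect(c))
A=cv2.resize(im[0:300,150:550],(400,300)); c=proj([[*d,.08]],ps)[0].astype(int)
B=cv2.resize(sc[c[1]-60:c[1]+60,c[0]-50:c[0]+110],(400,300),interpolation=cv2.INTER_CUBIC); cv2.imwrite("pics/v_end.png",np.hstack([A,B]))
```

```text
True [0.536  0.3246 0.0775] [-4.3842  0.7241  3.7471] 38.35
(68, 184, 53, 49) ((602.4815063476562, 83.33987426757812), (45.64390182495117, 36.361854553222656), 33.64717483520508)
(309, 161, 26, 24) ((561.4284057617188, 325.8635559082031), (24.246492385864258, 26.10303497314453), 0.8206278681755066)
40.6083
pred ((343.65496826171875, 211.57595825195312), (21.232791900634766, 12.166508674621582), 16.766775131225586)
seen ((342.5137939453125, 211.4541473388672), (20.976398468017578, 11.685481071472168), 16.699241638183594)
```

View pics/v_end.png

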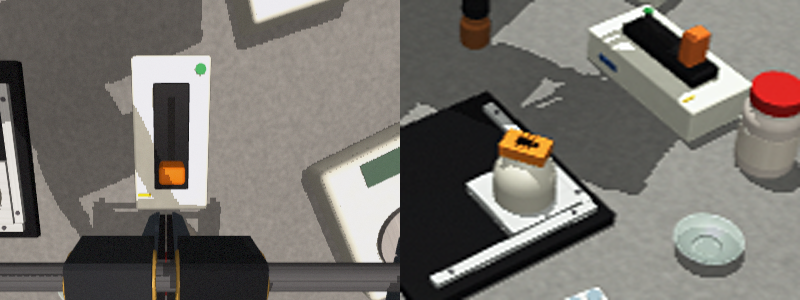

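Final views: the dimmer (172,172 in the left crop) is at the yellow-mark end after about 69.5 mm of travel into the hard stop. The block is balanced and matches the predicted level outline within about 1 px. The stand is home and the robot is clear.

```bash
python3 -c "
from bench import ctrl
ctrl.sign_off();print(ctrl.current_t())"
```

```text
the job is handed in; nothing more can be done
the job is handed in; nothing more can be done
```

All three steps are done in the order asked, and I handed the job in at about 41 s on the robot's clock (limit 72 s).

- **Stand:** I pushed it low on its base plate against the far stop, then the left stop, and pressed both again. The second pushes stopped within about 1 mm of the first. The close picture shows it square and flush with both bars, and it still looks home in the final view.
- **Amber block:** I set it on the dome until it touched, then released it. Its centre measured about 0.5 mm from the dome's axis. At the end its outline in the scene camera matched a level, centred block to about 1 px in position and 0.1° in angle in the image.
- **Dimmer:** I used the smaller lamp box and pushed the dimmer about 69.5 mm, until the 10 N force stop tripped. That is nearly its full 70 mm travel, and the picture shows it at the yellow-mark end.

No check failed or disagreed. The other blocks and nearby things were not touched on purpose, but I did not measure their positions again. The robot was clear of everything when I handed in.

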